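# Load the pellet press and seat its ram by one turn of the hand wheel

## Task

Bring the pellet die under the ram of the bench screw press: push its sliding carriage fully home by the front plate. Then seat the ram on the die by pushing the hand wheel round clockwise (seen from above) by its red handle through exactly one full turn, so that the handle is back above the spot where it started, without overrunning. Only push with the fingers, never grip or force the handle, and leave the two vials and the marker on the worktop alone.

Things in the scene. Friction and masses are not known exactly. Their poses are not given: they have to be found in the camera images.
- press: fixed bench screw press: dark blue base 150 x 164 x 22 mm, two bright columns, dark blue crown (130 to 158 mm up), hand wheel on top; 263 mm high in all. Origin: centre of the underside, on the wheel's axis; z up; -x is the front, out of which the die carriage comes (the base ends 75 mm in front of the origin); the columns stand 57 mm off along +-y
- slide (a joint): how far the die carriage stands out of the press, m: 0 = fully home against its stop (die under the ram), at most 0.065; starts 0.03 to 0.058. It goes home along the press's +x. Friction 2.5 N plus 8 N per m/s; it stays where it is left
- push_plate (a point): centre of the outer (front) face of the carriage's upright push plate: aluminium, black rubber facing, 60 mm wide (along press y), 8 mm thick, from 23 to 81 mm above the worktop (point 58 mm up). 125 mm in front of the press's origin when home. Handle and wheel overhang the base up to 70 mm from the axis: come down outside them
- wheel_axis (a point): fixed point on the vertical axis of the hand wheel, 235 mm above the worktop (the height of the middle of the handle)
- wheel (a joint): turn of the hand wheel, rad, growing clockwise seen from above (ram, wheel and handle sink 4 mm a turn); starts between 0 and 1.2, has a stop at -0.3. At 0 the handle is in front of the axis (press -x). Friction 0.13 N m (2.3 N at the handle) plus 0.03 N m per rad/s; it stays where it is left
- wheel_handle (a point): middle of the upright red handle on the wheel's rim: round, 21 mm thick, spinning freely on its pin, from 202 to 263 mm above the worktop, 58 mm from the wheel's axis; point 235 mm up, sinks 4 mm in one turn. Below it the bright rim (58 mm radius, 14 mm thick, top at 199 mm), three dark spokes and a hub 42 mm wide with a nut up to 208 mm
- ram_nose (a point): centre of the lower edge of the ram's cup nose, about 95 mm above the worktop before the turn; it sinks 4 mm in one turn and then encloses the head of the die's plunger
- vial_1: small clear vial with red cap, 12 mm wide, 32 mm high, loose; to be left alone; origin at the centre of its underside
- vial_2: small clear vial with blue cap, 12 mm wide, 32 mm high, loose; to be left alone; origin at the centre of its underside
- marker: black and white marker pen, 17 x 135 x 16 mm, lying loose along its own y; to be left alone; origin at the centre of its underside

How it is judged:
By the outcome, as a careful person would: the job done as asked, in the order asked, and still so for the second after the job is handed in, with the robot touching nothing.
It also fails if it takes over 72 s, if anything falls off the work surface, if the arm or the gripper's body presses on something with over 40 N, if the wrist force passes 120 N, or if a joint passes its speed limit or range.

## Robot

A 6-joint arm with a two-finger parallel gripper is mounted at the origin on a cart in front of the work surface, level with it; the furniture and walls round the work are solid. World frame = base frame: x ahead of the robot, y to its left, z up, the work surface at z = 0. Lengths are in mm, angles in rad, forces in N, time in s.
With the tool pointing down it reaches from about 325 to 775 mm from the base axis. Payload 9.3 kg.
Tool frame: the origin (TCP) lies between the finger pads; the fingertips stand 11 mm ahead of it and the grasp point (between the pads) lies 8 mm behind it; z points along the fingers, y is the line along which they close (so a half turn about z gives the same grasp; the last joint's range is limited). The gripper opens to 85 mm and grips with 20 to 120 N. Pads are 22 mm wide; open, the fingers measure 114 mm over their backs; the gripper's body (76 mm by 85 mm) begins 54 mm behind the grasp point. The pads swing forward as they close: fully open they stand 13 mm farther back than shut.
Start: joints at [-1.291, 0.259, 0.021, 1.334, 0, 1.418], TCP at [230.671, -499.287, 242.279] pointing down, gripper open.
Joint ranges: [-3.04, 3.04], [-0.91, 1.82], [-1.04, 1.36], [-1.92, 1.95], [-1.52, 1.45], [-3.14, 3.14]. Speed limits (rad/s): [2.22, 2.22, 2.79, 3.14, 3.14, 3.14].

## Interface

Orientations are given as a rotation vector (axis times angle).
In Python, from plant import sensors, imaging, r, finder gives the robot as it stands. The module is installed in compiled form; this text tells all that it offers.
- The arm moves only by the tool carry_out, never from a script. Its arguments are lists of equal length, an entry for each row: "translation": the shift along the world's x, y, z in m, a list of three; "angular": the turn, a rotation vector about the world's x, y, z in rad, a list of three; "jaw": the closure, from -1 (fully open) to 1 (shut), so that 0 is half open. In form: {"translation": [[dx, dy, dz], ...], "angular": [[wx, wy, wz], ...], "jaw": [jaw, ...]}. A call has 1 to 12 rows; each row is the pose to reach, as a shift and turn from the pose commanded when the call began; what a row does not reach only later rows make up. A row lasts 1/10 s, in which the tool goes at most 50 mm and 8.59 degrees, less where a joint would pass 70% of its speed; a pose out of reach is approached as far as the arm can. A call with a gripper value outside its range is refused whole. The fingers move at their own pace and stop on an object; "newtons" is the grip in N (left out, the last holds). Time passes only in rows, so rows that repeat a pose let the fingers close. It gives the time, the measured TCP pose, the force, the opening and the grip force at its end, in the units of the state.
- sensors.state(): the state, without advancing time (a new reading comes with each control period).
- imaging.snapshot(name): name is "scene" or "side" or "wrist"; returns a dict with "image" (480x640x3 uint8, red, green, blue), "fx", "fy", "cx", "cy" (pixels), "camera_from_world" (4x4, takes a point from world to camera coordinates). Camera axes: x right, y up, looking along -z (the intrinsics and any distortion apply to the point x, -y, -z); pixel columns grow to the right and rows downward; lengths in mm; the calibration is good to about 2 mm. A picture is of the moment at which its call begins. There is no depth.
- r.finish_job(): hands the job in; it is judged then, once.
Trained networks look in a picture, given as the dict that the camera call returned (one of the last four; its "shot" number tells which), for a name from the list of things; names that differ only in an ending like _2 or _b are one class to them, and where a whole thing is asked for, a point or a joint stands for the part that bears it (a point fixed in the world has none). Each returns a list of dicts, best first, with "conf" (0 to 1); they miss things now and then, are a little off and sometimes report something else, mostly with a low value. They report only what shows in the picture. A call takes as long as a camera call.
- finder.search_frame(query, picture): "point" ([x, y, z] in mm, in world coordinates, good to about 4 mm: the middle of the surface that is visible of it).
- finder.silhouettes(query, picture): "pixels" (480x640 bool, what is visible of it).
- finder.pinpoint(query, picture): "point" ([x, y, z] in mm, in world coordinates, good to about 4 mm: a listed point, or the origin of a listed thing).
The state is a dict: "time": time; "qpos": joint angles; "dq": joint speeds; "joint_torque": joint torques, N m; "tcp_pos": TCP position; "ee_rot": TCP orientation; "wrist_force": force on the tool from outside, world axes, zero at the start; "moment": the same for the moment, N m; "width": opening from 0.0 (shut) to 1.0 (fully open); "gripper_force": force on a finger pad.
Only numpy, scipy, OpenCV 4.12 (cv2) and the standard library are available. Lean on these libraries where they do the work, as an engineer would, in place of code of your own. Each camera call takes 0.05 s, during which the arm holds its last target. There are 200 camera calls.

## Working session

There is one attempt and no reset: what is moved stays moved. The work goes in short steps, Python scripts to look and compute and a tool call to move; the robot and the scene stay as the last step left them, time stands still between calls to the robot, and variables do not carry over. Pictures are saved under pics/ and viewed, at most 10 in all, crops included, and the job is handed in when it is done.

Besides the shell and the picture viewer there is one more tool, called after ">>>" as a command line: name --argument value ..., lists and objects as JSON in quotes. carry_out: Moves the arm, as the interface text tells. Its arguments: {"type":"object","properties":{"translation":{"type":"array"},"angular":{"type":"array"},"jaw":{"type":"array"},"newtons":{"type":"number"}},"required":["translation","angular","jaw"]}

```bash
mkdir -p pics; cat > h.py <<'E'
from plant import sensors, imaging, r, finder
import numpy as np, cv2
def look(cam, names, save=None):
    p=imaging.snapshot(cam)
    if save: cv2.imwrite('pics/'+save, p['image'][:,:,::-1])
    for n in names:
        for d in finder.pinpoint(n,p)[:2]: print(cam,n,np.round(d['point'],1),round(d['conf'],2))
    return p
E
python3 - <<'E'
from h import *
s=sensors.state();print(s['tcp_pos'],s['ee_rot'],s['width'],s['time'])
N=['press','push_plate','wheel_axis','wheel_handle','ram_nose','vial_1','marker']
look('scene',N,'a.png');look('side',N,'b.png')
print(sensors.state()['time'])
E
```

```text
[ 230.61148466 -499.03343168  241.66480758] [-3.06702922e+00 -6.74299964e-01  1.10709557e-04] 0.9991561043773907 0.0
scene press [ 5.265e+02  2.750e+01 -1.000e-01] 0.79
scene push_plate [478.1 207.6  60.2] 0.92
scene wheel_axis [529.5  29.9 234.2] 0.67
scene wheel_handle [535.2  84.9 232.5] 0.68
scene ram_nose [531.6  26.3  93. ] 0.8
scene vial_1 [628.  328.5  -4.1] 0.54
scene vial_1 [479.1 206.4  62.5] 0.51
side press [5.259e+02 2.710e+01 4.000e-01] 0.62
side push_plate [483.3 205.9  58.4] 0.68
side wheel_axis [531.8  31.2 236.4] 0.85
side wheel_handle [534.7  86.3 238.6] 0.74
side ram_nose [528.6  32.7  91. ] 0.8
side vial_1 [631.4 336.1  -2.1] 0.69
side vial_1 [682.3 286.1  -2.5] 0.59
side marker [373.4 365.   -5.4] 0.56
side marker [534.7  81.7 236.7] 0.4
0.8
```

View pics/a.png

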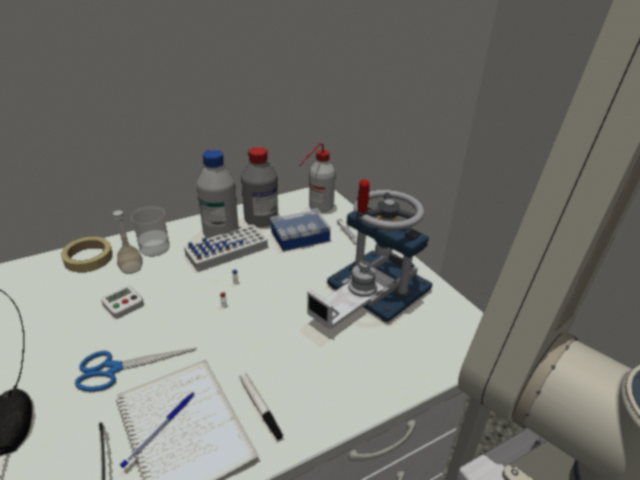

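View pics/b.png

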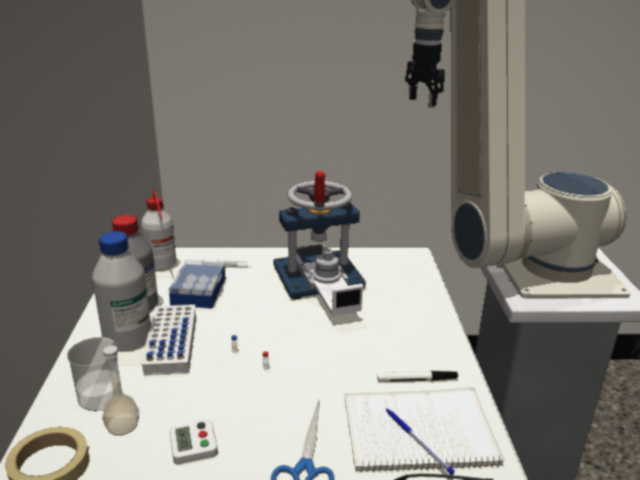

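The press front faces about +y, and its axis is near (529, 29). The slide stands about 58 mm out and the handle is about 0.36 rad past the front. In a.png the plate is at pixel (320,305) and the handle at (363,195). The vials at (223,299) and (235,277) and the marker at (262,408) are all well clear. I'll swing round above the bench with the jaw shut.

>>> carry_out --translation '[[0,0,0.04],[0.019,0.039,0.088],[0.038,0.078,0.088],[0.057,0.117,0.088],[0.076,0.156,0.088],[0.095,0.195,0.088],[0.114,0.234,0.088],[0.133,0.273,0.088],[0.152,0.312,0.088],[0.171,0.351,0.088],[0.171,0.394,0.088],[0.171,0.437,0.088]]' --angular '[[0,0,0],[0,0,0.1],[0,0,0.2],[0,0,0.3],[0,0,0.4],[0,0,0.5],[0,0,0.6],[0,0,0.7],[0,0,0.8],[0,0,0.9],[0,0,1.0],[0,0,1.1]]' --jaw '[1,1,1,1,1,1,1,1,1,1,1,1]'

```text
time: 2.0
tcp_pos: [401.7, -60.6, 330.2]
ee_rot: [-2.258, -2.184, -0.0]
wrist_force: [1.3, -0.1, -0.4]
width: -0.001
gripper_force: 0.0
```

>>> carry_out --translation '[[0,0.045,0],[0,0.09,0],[0,0.135,0],[0,0.18,0],[0.015,0.22,0],[0.035,0.26,0],[0.055,0.295,0],[0.067,0.307,-0.02],[0.067,0.307,-0.06],[0.067,0.307,-0.1],[0.067,0.307,-0.14],[0.067,0.307,-0.14]]' --angular '[[0,0,0.04],[0,0,0.08],[0,0,0.12],[0,0,0.16],[0,0,0.2],[0,0,0.24],[0,0,0.28],[0,0,0.31],[0,0,0.31],[0,0,0.31],[0,0,0.31],[0,0,0.31]]' --jaw '[1,1,1,1,1,1,1,1,1,1,1,1]'

```text
time: 3.2
tcp_pos: [466.1, 243.9, 185.8]
ee_rot: [-1.897, -2.498, 0.011]
wrist_force: [-0.6, -1.0, 0.3]
width: 0.002
gripper_force: 0.0
```

```bash
python3 - <<'E'
from h import *
s=sensors.state();print(s['tcp_pos'],s['ee_rot'],s['qpos'])
N=['push_plate','wheel_handle','wheel_axis','press']
look('scene',N,'c.png');look('side',N)
p=imaging.snapshot('wrist');cv2.imwrite('pics/w.png',p['image'][:,:,::-1])
E
```

```text
[466.12463176 243.92242047 185.81277789] [-1.8966449  -2.49831709  0.01117219] [ 3.22520235e-01  2.46686455e-01 -1.40554899e-01  1.19218891e+00
  1.34818761e-05  1.62120716e+00]
scene push_plate [476.9 202.8  59. ] 0.74
scene wheel_handle [535.9  88.  233.5] 0.9
scene wheel_axis [533.1  31.1 237.2] 0.79
scene press [529.2  29.2  -1.5] 0.91
side push_plate [480.3 205.9  59.7] 0.78
side wheel_handle [531.6  84.6 236.1] 0.79
side wheel_handle [ 6.829e+02  2.905e+02 -1.000e-01] 0.15
side wheel_axis [532.   26.4  -1.8] 0.72
side wheel_axis [534.1  32.2 236.3] 0.55
side press [527.9  25.3   0.7] 0.9
```

View pics/w.png

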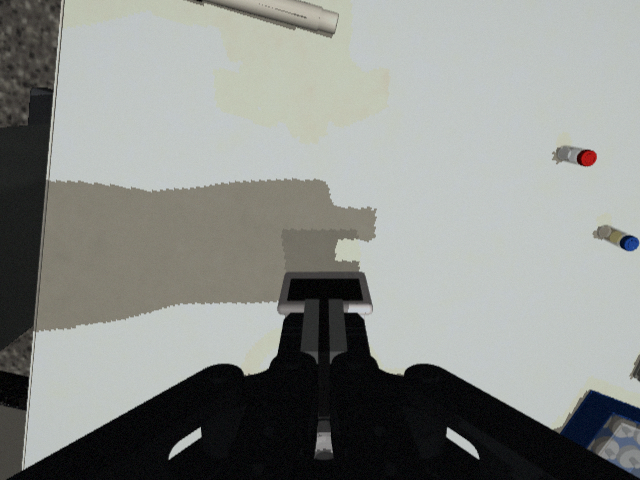

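The wrist view shows the plate square to the shut fingers, centred at about (325,290). Both vials at (587,157) and (629,242) and the marker at the top are clear. I'll descend in front of the plate and start pushing.

>>> carry_out --translation '[[0,0,-0.045],[0,0,-0.09],[0,0,-0.135],[0,0,-0.135],[0.0045,-0.0155,-0.135],[0.007,-0.025,-0.135],[0.009,-0.032,-0.135],[0.011,-0.04,-0.135],[0.013,-0.047,-0.135],[0.015,-0.055,-0.135],[0.0175,-0.062,-0.135],[0.0195,-0.07,-0.135]]' --angular '[[0,0,0],[0,0,0],[0,0,0],[0,0,0],[0,0,0],[0,0,0],[0,0,0],[0,0,0],[0,0,0],[0,0,0],[0,0,0],[0,0,0]]' --jaw '[1,1,1,1,1,1,1,1,1,1,1,1]'

```text
time: 4.95
tcp_pos: [488.4, 174.2, 55.4]
ee_rot: [-1.9, -2.502, -0.0]
wrist_force: [0.7, 3.6, 2.1]
width: 0.0
gripper_force: 1.6
```

>>> carry_out --translation '[[0.0013,-0.0048,0],[0.0024,-0.0087,0],[0.0033,-0.0116,0],[0.0038,-0.0135,0]]' --angular '[[0,0,0],[0,0,0],[0,0,0],[0,0,0]]' --jaw '[1,1,1,1]'

```text
time: 5.35
tcp_pos: [492.0, 161.0, 55.2]
ee_rot: [-1.9, -2.502, 0.0]
wrist_force: [0.6, 2.3, 2.3]
width: -0.005
gripper_force: 1.3
```

>>> carry_out --translation '[[0.0005,-0.002,0],[0.001,-0.004,0],[0.0015,-0.006,0],[0.0015,-0.006,0]]' --angular '[[0,0,0],[0,0,0],[0,0,0],[0,0,0]]' --jaw '[1,1,1,1]'

```text
time: 5.75
tcp_pos: [492.2, 160.1, 55.4]
ee_rot: [-1.89, -2.499, -0.012]
wrist_force: [-6.3, 32.4, 4.3]
width: -0.002
gripper_force: 16.4
```

>>> carry_out --translation '[[-0.003,0.01,0],[-0.01,0.04,0],[-0.01,0.04,0.01],[-0.01,0.04,0.058],[-0.01,0.04,0.106],[-0.01,0.04,0.154],[-0.01,0.04,0.202],[-0.01,0.04,0.25],[-0.01,0.04,0.26],[-0.01,0.04,0.26]]' --angular '[[0,0,0],[0,0,0],[0,0,0],[0,0,0],[0,0,0],[0,0,0],[0,0,0],[0,0,0],[0,0,0],[0,0,0]]' --jaw '[1,1,1,1,1,1,1,1,1,1]'

```text
time: 6.75
tcp_pos: [484.0, 194.8, 317.0]
ee_rot: [1.898, 2.5, 0.003]
wrist_force: [0.1, -0.1, -0.7]
width: -0.003
gripper_force: 0.0
```

```bash
python3 - <<'E'
from h import *
s=sensors.state();print(s['tcp_pos'],s['ee_rot'],s['wrist_force'])
N=['push_plate','wheel_handle']
for c in('scene','side'):
  p=look(c,N)
  cv2.imwrite(f'pics/start_{c}.png',p['image'][:,:,::-1])
  m=finder.silhouettes('wheel_handle',p)[0]; print(m['conf'],np.argwhere(m['pixels']).mean(0))
  np.save(f'start_{c}.npy',m['pixels'])
E
```

```text
[484.00581391 194.82641264 316.99486881] [1.89830624 2.4997559  0.00324889] [ 0.09458166 -0.08760706 -0.7460312 ]
scene push_plate [493.3 153.4  60.3] 0.77
scene wheel_handle [535.2  87.5 231.7] 0.84
0.74 [207.47163769 386.06267155]
side push_plate [497.9 153.   59.5] 0.59
side wheel_handle [532.2  83.9 233.2] 0.74
0.95 [193.6088632  319.70134875]
```

View pics/start_side.png

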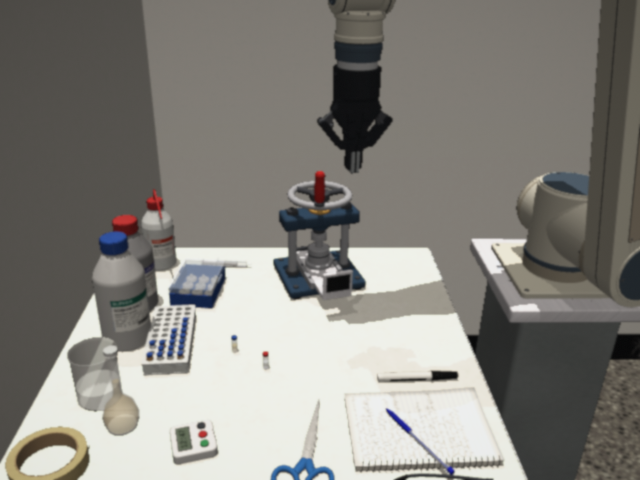

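The push plate is home: it is now at (338,283) in start_side.png, close to the base. The handle is unmoved at (320,185). Next I move in beside the handle, on its counter-clockwise side.

>>> carry_out --translation '[[0.005,-0.04,0],[0.01,-0.08,0],[0.014,-0.117,0],[0.014,-0.117,-0.01],[0.014,-0.117,-0.045],[0.014,-0.117,-0.075],[0.014,-0.117,-0.081],[0.014,-0.117,-0.081]]' --angular '[[0,0,0],[0,0,0],[0,0,0],[0,0,0],[0,0,0],[0,0,0],[0,0,0],[0,0,0]]' --jaw '[1,1,1,1,1,1,1,1]'

```text
time: 7.95
tcp_pos: [497.0, 78.6, 233.7]
ee_rot: [-1.898, -2.501, 0.002]
wrist_force: [-0.3, -0.7, 0.4]
width: -0.002
gripper_force: 0.0
```

```bash
cat >> h.py <<'E'
def red(cam,save=None):
    p=imaging.snapshot(cam); im=p['image']
    if save: cv2.imwrite('pics/'+save, im[:,:,::-1])
    return redim(im,cam)
def redim(im,cam):
    f=im.astype(int); m=(f[...,0]>90)&(f[...,0]>2*f[...,1])&(f[...,0]>2*f[...,2])
    c,rw={'scene':(385,200),'side':(320,190)}[cam]
    w=np.zeros_like(m); w[rw-55:rw+45,c-50:c+50]=1
    a=np.argwhere(m&w); return a.mean(0).round(2),len(a),a.min(0),a.max(0)
E
python3 - <<'E'
from h import *
for c in('scene','side'):
    print(c,redim(cv2.imread(f'pics/start_{c}.png')[:,:,::-1],c)); print(red(c,f'near_{c}.png'))
a=[cv2.imread(f'pics/near_{c}.png')[100:300,x:x+200] for c,x in(('scene',290),('side',220))]
cv2.imwrite('pics/near.png',cv2.resize(np.hstack(a),(800,400)))
print(sensors.state()['tcp_pos'])
E
```

```text
scene (array([182.81, 363.92]), 63, array([179, 359]), array([186, 368]))
(array([184.5, 364. ]), 6, array([184, 363]), array([185, 365]))
side (array([175.61, 319.56]), 59, array([171, 315]), array([189, 324]))
(array([173.91, 319.79]), 33, array([172, 316]), array([176, 323]))
[497.95053529  78.53606458 235.51535581]
```

View pics/near.png

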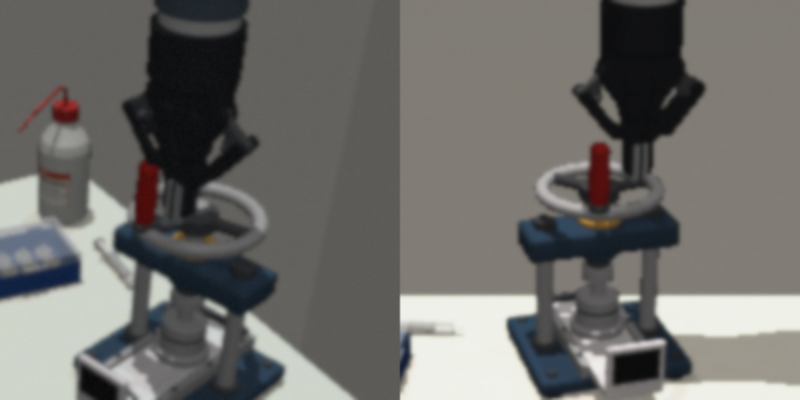

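The fingers stand beside the red handle with the knuckles well above it: handle at (147,190) in the left half and (600,175) in the right half of near.png. I'll feel for contact.

>>> carry_out --translation '[[0.0025,0.0013,0],[0.005,0.0024,0],[0.007,0.0032,0],[0.0075,0.0034,0]]' --angular '[[0,0,0],[0,0,0],[0,0,0],[0,0,0]]' --jaw '[1,1,1,1]'

```text
time: 8.45
tcp_pos: [505.4, 81.8, 234.5]
ee_rot: [1.899, 2.502, 0.0]
wrist_force: [0.0, 0.2, 0.2]
width: -0.001
gripper_force: 0.0
```

>>> carry_out --translation '[[0.001,0.0004,0],[0.0019,0.0008,0],[0.0019,0.0008,0]]' --angular '[[0,0,0],[0,0,0],[0,0,0]]' --jaw '[1,1,1]'

```text
time: 8.75
tcp_pos: [506.9, 82.4, 234.2]
ee_rot: [-1.9, -2.502, 0.0]
wrist_force: [-0.3, 0.4, -0.3]
width: 0.001
gripper_force: 0.0
```

>>> carry_out --translation '[[0.0009,0.0004,0],[0.0009,0.0004,0]]' --angular '[[0,0,0],[0,0,0]]' --jaw '[1,1]'

```text
time: 8.95
tcp_pos: [507.8, 82.8, 234.3]
ee_rot: [-1.9, -2.502, -0.0]
wrist_force: [-0.8, -0.3, -0.4]
width: 0.003
gripper_force: 0.0
```

>>> carry_out --translation '[[0.0009,0.0004,0],[0.0009,0.0004,0]]' --angular '[[0,0,0],[0,0,0]]' --jaw '[1,1]'

```text
time: 9.15
tcp_pos: [508.7, 83.2, 234.3]
ee_rot: [1.9, 2.502, 0.0]
wrist_force: [0.3, -0.4, -0.1]
width: -0.0
gripper_force: 0.0
```

>>> carry_out --translation '[[0.0009,0.0003,0],[0.0009,0.0003,0]]' --angular '[[0,0,0],[0,0,0]]' --jaw '[1,1]'

```text
time: 9.35
tcp_pos: [509.5, 83.5, 234.2]
ee_rot: [-1.9, -2.502, 0.0]
wrist_force: [-0.5, -0.5, 0.9]
width: -0.002
gripper_force: 0.3
```

>>> carry_out --translation '[[0.0009,0.0003,0],[0.0009,0.0003,0]]' --angular '[[0,0,0],[0,0,0]]' --jaw '[1,1]'

```text
time: 9.55
tcp_pos: [510.3, 83.8, 234.2]
ee_rot: [-1.9, -2.502, 0.001]
wrist_force: [-2.2, 0.5, 0.0]
width: 0.0
gripper_force: 1.0
```

>>> carry_out --translation '[[0.0009,0.0003,0],[0.0009,0.0003,0]]' --angular '[[0,0,0],[0,0,0]]' --jaw '[1,1]'

```text
time: 9.75
tcp_pos: [511.3, 84.1, 234.2]
ee_rot: [-1.9, -2.502, 0.0]
wrist_force: [-2.2, -0.8, -0.1]
width: 0.004
gripper_force: 1.1
```

>>> carry_out --translation '[[0.0009,0.0003,0],[0.0009,0.0003,0]]' --angular '[[0,0,0],[0,0,0]]' --jaw '[1,1]'

```text
time: 9.95
tcp_pos: [512.3, 84.5, 234.2]
ee_rot: [-1.9, -2.502, 0.0]
wrist_force: [-1.3, -1.0, 0.6]
width: -0.001
gripper_force: 1.0
```

Contact came at TCP about (510, 83.7). A full circle of the TCP back to that point is exactly one turn. I'll work out the circle waypoints.

```bash
python3 - <<'E'
import numpy as np
P=lambda a:np.array([530+58*np.cos(np.radians(a)),29.3+58*np.sin(np.radians(a))])
for s,e in((107.8,-12.2),(-12.2,-132.2),(-132.2,-239.6)):
    a=np.linspace(s,e,13)[1:]
    print(P(s).round(1),[[round(float(v)/1000,4) for v in P(x)-P(s)]+[0] for x in a])
E
```

```text
[512.3  84.5] [[0.0099, 0.0022, 0], [0.02, 0.0027, 0], [0.03, 0.0015, 0], [0.0396, -0.0015, 0], [0.0486, -0.0061, 0], [0.0567, -0.0123, 0], [0.0636, -0.0197, 0], [0.069, -0.0282, 0], [0.073, -0.0375, 0], [0.0752, -0.0474, 0], [0.0757, -0.0574, 0], [0.0744, -0.0675, 0]]
[586.7  17. ] [[-0.003, -0.0097, 0], [-0.0076, -0.0186, 0], [-0.0137, -0.0267, 0], [-0.0211, -0.0336, 0], [-0.0296, -0.039, 0], [-0.039, -0.043, 0], [-0.0488, -0.0452, 0], [-0.0589, -0.0457, 0], [-0.0689, -0.0444, 0], [-0.0786, -0.0414, 0], [-0.0876, -0.0368, 0], [-0.0956, -0.0307, 0]]
[491.  -13.7] [[-0.0062, 0.0066, 0], [-0.0113, 0.0141, 0], [-0.0152, 0.0222, 0], [-0.0178, 0.0309, 0], [-0.019, 0.0399, 0], [-0.0187, 0.0489, 0], [-0.0171, 0.0578, 0], [-0.0141, 0.0664, 0], [-0.0098, 0.0743, 0], [-0.0043, 0.0816, 0], [0.0022, 0.0878, 0], [0.0096, 0.093, 0]]
```

>>> carry_out --translation '[[0.0099,0.0022,0],[0.02,0.0027,0],[0.03,0.0015,0],[0.0396,-0.0015,0],[0.0486,-0.0061,0],[0.0567,-0.0123,0],[0.0636,-0.0197,0],[0.069,-0.0282,0],[0.073,-0.0375,0],[0.0752,-0.0474,0],[0.0757,-0.0574,0],[0.0744,-0.0675,0]]' --angular '[[0,0,0],[0,0,0],[0,0,0],[0,0,0],[0,0,0],[0,0,0],[0,0,0],[0,0,0],[0,0,0],[0,0,0],[0,0,0],[0,0,0]]' --jaw '[1,1,1,1,1,1,1,1,1,1,1,1]'

```text
time: 11.15
tcp_pos: [586.9, 15.9, 234.4]
ee_rot: [1.9, 2.501, 0.001]
wrist_force: [0.6, 4.3, -1.5]
width: 0.004
gripper_force: 2.0
```

>>> carry_out --translation '[[-0.003,-0.0097,0],[-0.0076,-0.0186,0],[-0.0137,-0.0267,0],[-0.0211,-0.0336,0],[-0.0296,-0.039,0],[-0.039,-0.043,0],[-0.0488,-0.0452,0],[-0.0589,-0.0457,0],[-0.0689,-0.0444,0],[-0.0786,-0.0414,0],[-0.0876,-0.0368,0],[-0.0956,-0.0307,0]]' --angular '[[0,0,0],[0,0,0],[0,0,0],[0,0,0],[0,0,0],[0,0,0],[0,0,0],[0,0,0],[0,0,0],[0,0,0],[0,0,0],[0,0,0]]' --jaw '[1,1,1,1,1,1,1,1,1,1,1,1]'

```text
time: 12.35
tcp_pos: [490.1, -13.5, 234.3]
ee_rot: [1.9, 2.502, -0.001]
wrist_force: [2.1, -2.6, -2.0]
width: -0.001
gripper_force: 1.4
```

>>> carry_out --translation '[[-0.0062,0.0066,0],[-0.0113,0.0141,0],[-0.0152,0.0222,0],[-0.0178,0.0309,0],[-0.019,0.0399,0],[-0.0187,0.0489,0],[-0.0171,0.0578,0],[-0.0141,0.0664,0],[-0.0108,0.0728,0],[-0.0073,0.0778,0],[-0.0043,0.0816,0],[-0.0025,0.0835,0]]' --angular '[[0,0,0],[0,0,0],[0,0,0],[0,0,0],[0,0,0],[0,0,0],[0,0,0],[0,0,0],[0,0,0],[0,0,0],[0,0,0],[0,0,0]]' --jaw '[1,1,1,1,1,1,1,1,1,1,1,1]'

```text
time: 13.55
tcp_pos: [488.8, 70.2, 234.1]
ee_rot: [-1.899, -2.502, -0.0]
wrist_force: [-2.5, -0.7, -1.7]
width: 0.002
gripper_force: 1.1
```

>>> carry_out --translation '[[0.0032,0.0031,0],[0.0072,0.0062,0],[0.0114,0.009,0],[0.015,0.011,0],[0.0177,0.0123,0],[0.0187,0.0128,0],[0.0192,0.013,0],[0.0192,0.013,0]]' --angular '[[0,0,0],[0,0,0],[0,0,0],[0,0,0],[0,0,0],[0,0,0],[0,0,0],[0,0,0]]' --jaw '[1,1,1,1,1,1,1,1]'

```text
time: 14.35
tcp_pos: [507.9, 82.7, 234.3]
ee_rot: [1.9, 2.502, 0.0]
wrist_force: [-1.2, -0.8, -0.5]
width: -0.003
gripper_force: 0.7
```

```bash
python3 - <<'E'
from h import *
for _ in range(2): s=sensors.state();print(s['tcp_pos'],s['wrist_force'])
for c in('scene','side'):
    print(c,red(c,f'end_{c}.png'))
a=[cv2.imread(f'pics/end_{c}.png')[100:300,x:x+200] for c,x in(('scene',290),('side',220))]
cv2.imwrite('pics/end.png',cv2.resize(np.hstack(a),(800,400)))
E
```

```text
[507.8564075  82.7273138 234.324375 ] [-1.15284199 -0.75417235 -0.48862331]
[507.8564075  82.7273138 234.324375 ] [-1.15284199 -0.75417235 -0.48862331]
scene (array([185.22, 362.89]), 9, array([183, 362]), array([187, 364]))
side (array([175.81, 320.61]), 31, array([174, 317]), array([178, 324]))
```

View pics/end.png

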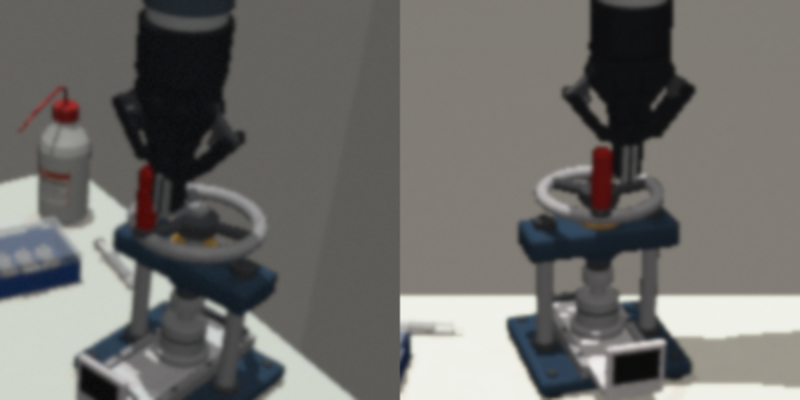

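The handle is at (602,175) in the right half of end.png, about 1 pixel (2 mm) short of its start. The ram is down on the plunger. I'll push the last 2 mm and then back away.

>>> carry_out --translation '[[0.001,0.0004,0],[0.002,0.0009,0],[0.002,0.0009,0]]' --angular '[[0,0,0],[0,0,0],[0,0,0]]' --jaw '[1,1,1]'

```text
time: 14.75
tcp_pos: [509.9, 83.6, 234.3]
ee_rot: [1.9, 2.502, 0.0]
wrist_force: [-2.4, 0.2, -0.1]
width: 0.001
gripper_force: 1.0
```

>>> carry_out --translation '[[-0.004,-0.002,0],[-0.01,-0.005,0],[-0.01,-0.005,0.04],[-0.01,-0.005,0.085],[-0.02,0.04,0.085],[-0.03,0.085,0.085],[-0.035,0.12,0.085],[-0.035,0.12,0.085]]' --angular '[[0,0,0],[0,0,0],[0,0,0],[0,0,0],[0,0,0],[0,0,0],[0,0,0],[0,0,0]]' --jaw '[1,1,1,1,1,1,1,1]'

```text
time: 15.55
tcp_pos: [473.6, 206.6, 319.6]
ee_rot: [-1.895, -2.506, -0.002]
wrist_force: [-0.3, -0.5, 0.4]
width: 0.002
gripper_force: 0.0
```

```bash
python3 - <<'E'
from h import *
for c in('scene','side'):
    print(c,red(c,f'fin_{c}.png'))
    look(c,['wheel_handle','push_plate','ram_nose'])
a=[cv2.imread(f'pics/{n}_side.png')[150:250,270:370] for n in('start','fin')]
cv2.imwrite('pics/cmp.png',cv2.resize(np.hstack(a),(800,400)))
print(sensors.state()['wrist_force'])
E
```

```text
scene (array([185.1 , 363.71]), 59, array([182, 359]), array([188, 368]))
scene wheel_handle [533.9  91.1 227.5] 0.77
scene push_plate [495.4 150.9  59.8] 0.72
scene ram_nose [527.3  28.7  86.2] 0.82
scene ram_nose [531.   31.6 234.2] 0.65
side (array([176.74, 319.38]), 53, array([173, 315]), array([190, 323]))
side wheel_handle [530.6  85.7 234.9] 0.6
side push_plate [532.3  27.7 233.3] 0.73
side push_plate [497.4 151.5  59. ] 0.6
side ram_nose [529.   30.1  89.2] 0.86
[-0.75902719  1.01228892  0.47717615]
```

View pics/cmp.png

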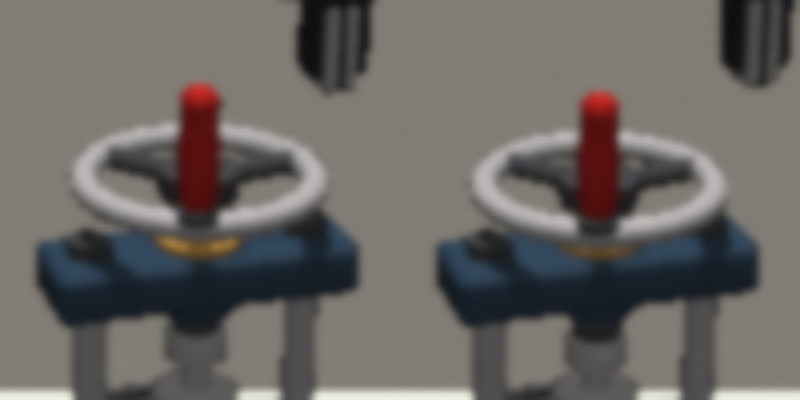

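The two views match: handle at (200,150) before and (600,155) after, so it is back at its start and lower by one turn's sinking. The carriage is home and the arm is clear.

```bash
python3 -c "
from plant import r; print(r.finish_job())"
```

```text
the job is handed in; nothing more can be done
None
```

The carriage is pushed fully home, the hand wheel is turned exactly one full clockwise turn with the handle back above its start to within about 1 mm, the vials and marker were left alone, and the job is handed in with the arm clear.

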